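# Unlock a trailer coupler and hold its drawbar up off the ball

## Task

A trailer's ball coupler is locked onto the ball of the ball mount that is bolted to the bench plate, and the ball has to be laid bare for painting. Draw the lock pin up out of the latch and hang it by its loop handle on the hook of the drying stand, then pull the spring latch out sideways by its knob and lift the drawbar on its hinge until the coupler is well clear of the ball, the drawbar raised about 20 degrees. Finish while holding the drawbar up there, at rest, by the latch or the coupler: do not put it down or let go, and leave the other things on the bench where they are.

Things in the scene. Friction and masses are not known exactly. Their poses are not given: they have to be found in the camera images.
- hitch_rig: Fixed steel bench plate, 120 x 365 x 12 mm. Origin on the bench top below the ball's centre; z up. The drawbar runs from the ball along the rig's +y to the hinge bolt, which is parallel to x at (0, 250, 100) mm; the latch sticks out on the -x side, towards the robot. The plate spans -60 to 60 mm in x, -60 to 305 mm in y; the hinge bracket is 130 mm high.
- ball (a point): Centre of the 50 mm steel hitch ball (95 mm above the bench), fixed; axes as the rig's. The neck below it is 24 mm thick.
- coupler (a point): Centre of the coupler's socket, on the drawbar: at the ball's centre while coupled, 250 mm from the hinge. The coupler is a dome 66 mm across, its top 32 mm above and its open rim 12 mm below this point; behind it a neck 50 mm wide and a 40 mm square tube run to the hinge. Axes: the rig's, tilting about x with the drawbar.
- drawbar (a joint): Hinge of the drawbar, rad: 0 lying coupled on the ball, growing as the coupler end rises, stop at 0.75. The drawbar (0.8 kg, some 5 N of lift at the latch) falls back if let go. It can rise only while the latch is pulled out more than 8 mm, and catches on the ball if let home before the coupler is some 45 mm up.
- latch (a joint): Travel of the spring latch, m: 0 home under the ball, 0.014 pulled fully out along the drawbar's -x. The spring pushes back with 5 N at home and 12 N fully out and drives the latch home when let go. With the lock pin in, it moves only about 4 mm.
- latch_stem (a point): Middle of the free part of the latch's 12 mm round stem, which lies along the drawbar's x, 93 mm to -x of the socket's centre and 21 mm below it. Free for 18 mm either side, between the square guide (+x; 38 mm wide, top 17 mm above the stem's axis) and a round knob (-x end; 34 mm diameter, 17 mm long). Axes: the drawbar's. A grip across the stem (along y) turns on it as the drawbar rises.
- lock_pin: Loose steel lock pin, 90 g, 102 mm long. Origin at the underside of its 18 mm collar, z along the pin towards the loop handle. Below the collar an 8 mm shank, 36 mm long, stands upright in an 11 mm hole through latch guide and latch, 54 mm to the rig's -x side of the ball; the pin must rise 36 mm to come free.
- pin_loop (a point): Centre of the lock pin's loop, 40 mm above the collar's underside. The loop is a rounded rectangle of 8 mm bar in the pin's y-z plane: 46 mm wide (y) and 52 mm high outside, opening 30 x 36 mm looking along x; sides straight from 15 mm below to 14 mm above this point. Axes: the pin's.
- hook_stand: Fixed drying stand: steel foot 110 x 85 x 10 mm, a post 42 mm to the +x side of the origin and a hook. Origin at the middle of the foot, on the bench; z up.
- hook (a point): Top of the hook's level 8 mm round bar at its middle, 174 mm above the bench. It runs along the stand's x from the post (50 mm to +x, no higher than the bar) to a tip (50 mm to -x, towards the robot) turned up to 12 mm above the bar's top. Axes: the stand's. A pin hung by its loop has the loop's centre 18 mm below the bar's top.
- screwdriver: Bystander: screwdriver, 200 mm, lying behind the rig. To be left alone. Origin at its underside.
- tape_black: Bystander: small roll of tape, 66 mm across, 19 mm high, lying before the drawbar. To be left alone. Origin at its underside.
- air_cap: Bystander: spray gun air cap, 27 mm, lying beyond the coupler end of the rig. To be left alone. Origin at its underside.
- marker: Bystander: marker pen, 123 mm, lying near the front edge of the bench. To be left alone. Origin at its underside.
Things that resemble listed ones, but are neither listed nor needed, are in the scene too. What is shaped like the lock_pin but blue is not meant.

How it is judged:
By the outcome, as a careful person would: the job done as asked, in the order asked, and still so for the second after the job is handed in, while the arm keeps its last pose, push and grip.
It also fails if it takes over 58 s, if anything falls off the work surface, if the arm or the gripper's body presses on something with over 40 N, if the wrist force passes 120 N, or if a joint passes its speed limit or range.

## Robot

A 6-joint arm with a two-finger parallel gripper is mounted at the origin on a cart in front of the work surface, level with it; the furniture and walls round the work are solid. World frame = base frame: x ahead of the robot, y to its left, z up, the work surface at z = 0. Lengths are in mm, angles in rad, forces in N, time in s.
With the tool pointing down it reaches from about 400 to 925 mm from the base axis. Payload 12.5 kg.
Tool frame: the origin (TCP) lies between the finger pads; the fingertips stand 19 mm ahead of it and the grasp point (between the pads) is the TCP (env.tips_ahead is the distance from the TCP to the fingertips, in mm); z points along the fingers, y is the line along which they close (so a half turn about z gives the same grasp; the last joint's range is limited). The gripper opens to 95 mm and grips with 3 to 60 N. Pads are 20 mm wide; open, the fingers measure 119 mm over their backs; the gripper's body (75 mm by 180 mm) begins 59 mm behind the grasp point.
Start: joints at [-1.257, 0.491, 1.559, -0, 1.092, -0.106], TCP at [254.76, -570.738, 233.661] pointing down, gripper open.
Joint ranges: [-3.1, 3.1], [-0.84, 2.19], [0.05, 2.79], [-1.13, 4.28], [0.06, 2.93], [-2.69, 2.69]. Speed limits (rad/s): [2.22, 2.22, 2.79, 3.14, 3.14, 3.14].

## Interface

Orientations are given as [roll, pitch, yaw] about the fixed x, y, z axes, in that order (R = Rz(yaw) Ry(pitch) Rx(roll)).
In Python, from cell import env gives the robot as it stands.
- The arm moves only by the shell command python3 -m crank 'ROWS'. ROWS is JSON, a list of rows, each a list of 5 numbers: the shift along the tool's x, y, z in mm, then the turn about the tool's z in degrees, then the finger opening in mm, from 0 to 95.1. In form: [[dx, dy, dz, yaw, grip], ...]. A call has 1 to 10 rows; each row is the pose to reach, as a shift and turn from the pose commanded when the call began, along the tool's axes at that moment; what a row does not reach only later rows make up. A row lasts 1/12 s, in which the tool goes at most 41.7 mm and 7.16 degrees, less where a joint would pass 70% of its speed; a pose out of reach is approached as far as the arm can. A call with a gripper value outside its range is refused whole. The fingers move at their own pace and stop on an object; the grip force is fixed at half the most. Time passes only in rows, so rows that repeat a pose let the fingers close. It gives the time, the measured TCP pose, the force, the opening and the grip force at its end, in the units of the state.
- env.state(): the state, without advancing time (a new reading comes with each control period).
- env.read_camera(name): name is "scene" or "top" or "wrist"; returns a dict with "img" (384x512x3 uint8, blue, green, red), "K" (3x3 intrinsics, pixels), "pose" (4x4, takes a point from camera to world coordinates). Camera axes: x right, y down, z forward; pixel columns grow to the right and rows downward; lengths in mm; the calibration is good to about 2 mm. The wrist camera is an equidistant fisheye: a pixel r from the principal point sees the ray r / f radians off the axis. A picture is of the moment at which its call begins. There is no depth.
- env.job_done(): hands the job in; it is judged then, once.
The state is a dict: "t": time; "joints": joint angles; "qvel": joint speeds; "tau": joint torques, N m; "eef_pos": TCP position; "tcp_rot": TCP orientation; "ft_force": force on the tool from outside, world axes, zero at the start; "moment": the same for the moment, N m; "opening": opening from 0.0 (shut) to 1.0 (fully open); "grip_force": force on a finger pad.
Only numpy, scipy, OpenCV 4.12 (cv2) and the standard library are available. Lean on these libraries where they do the work, as an engineer would, in place of code of your own. Each camera call takes 0.05 s, during which the arm holds its last target. There are 200 camera calls.

## Working session

There is one attempt and no reset: what is moved stays moved. The work goes in short steps, Python scripts to look and compute and a shell command to move; the robot and the scene stay as the last step left them, time stands still between calls to the robot, and variables do not carry over. Pictures are saved under pics/ and viewed, at most 11 in all, crops included, and the job is handed in when it is done.

```bash
ls; mkdir -p pics; python3 - <<'E'
from cell import env
import cv2,numpy as np
s=env.state();print({k:np.round(v,3).tolist() for k,v in s.items()})
ims=[]
for n in("scene","top"):
    c=env.read_camera(n);cv2.imwrite(f"pics/{n}0.png",c["img"]);np.savez(f"{n}0.npz",**c);print(n,c["K"].round(1).tolist(),c["pose"].round(3).tolist())
E
```

```text
pics
{'t': 0.0, 'joints': [-1.257, 0.492, 1.559, -0.0, 1.092, -0.106], 'qvel': [0.001, -0.002, 0.001, 0.0, -0.001, 0.0], 'tau': [0.001, -61.265, -25.818, 0.069, 0.048, -0.0], 'eef_pos': [254.665, -570.513, 233.058], 'tcp_rot': [-3.14, -0.0, 0.42], 'ft_force': [-0.338, -0.453, 0.316], 'moment': [-0.018, -0.078, 0.024], 'grip_force': 0.0, 'opening': 1.0}
scene [[388.3, 0.0, 249.3], [0.0, 388.3, 187.7], [0.0, 0.0, 1.0]] [[-0.605, -0.358, 0.711, -186.092], [-0.796, 0.257, -0.548, 734.936], [0.014, -0.898, -0.441, 592.208], [0.0, 0.0, 0.0, 1.0]]
top [[414.9, 0.0, 253.2], [0.0, 414.9, 186.6], [0.0, 0.0, 1.0]] [[-0.01, -0.995, 0.103, 428.664], [-1.0, 0.01, 0.003, 183.263], [-0.004, -0.103, -0.995, 1171.834], [0.0, 0.0, 0.0, 1.0]]
```

View pics/scene0.png

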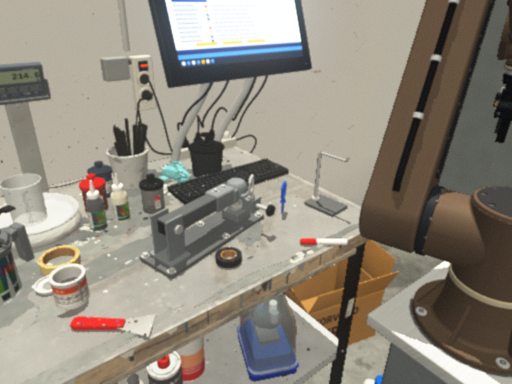

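View pics/top0.png

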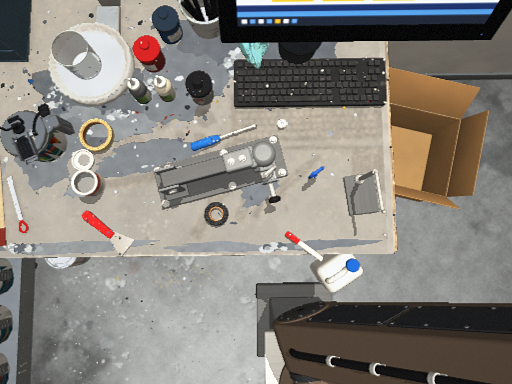

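The scene view shows the rig at about (205,220), the knob at (269,210), the blue decoy at (283,195) and the stand at (325,185). In the top view the dome is at (264,153), the knob at (274,199) and the stand foot at (363,194). I'll enlarge these areas.

```bash
python3 - <<'E'
import cv2,numpy as np
a=cv2.imread("pics/scene0.png")[145:285,135:355];b=cv2.imread("pics/top0.png")[125:225,145:390]
a=cv2.resize(a[25:105,85:215],(780,480)[:2],interpolation=cv2.INTER_CUBIC)[:, :]
cv2.imwrite("pics/c1.png",a)
b=cv2.resize(b,None,fx=3.2,fy=3.2,interpolation=cv2.INTER_CUBIC);cv2.imwrite("pics/c2.png",b)
E
```

```text
(no output)
```

View pics/c1.png

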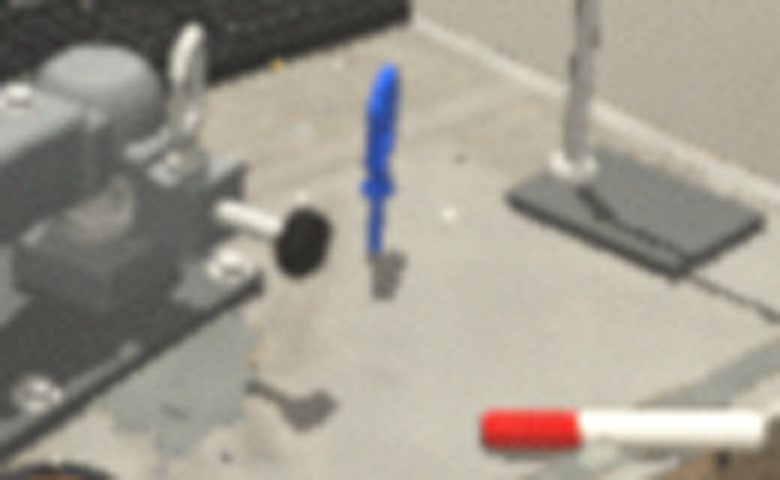

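View pics/c2.png

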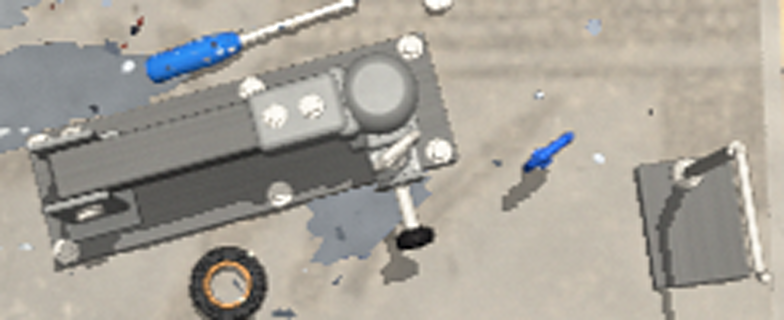

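The steel lock pin is at scene (251,183) / top (270,172), standing in the latch guide. The blue one at scene (283,197) / top (317,172) is the decoy. It stands on the bench, so it isn't meant. Next I'll work out coarse positions.

```bash
cat > h.py <<'E'
import numpy as np,cv2
def ray(c,uv):
    K,P=c["K"],c["pose"];d=P[:3,:3]@np.linalg.solve(K,[uv[0],uv[1],1.]);return P[:3,3],d/np.linalg.norm(d)
def rayf(c,uv):  # fisheye
    K,P=c["K"],c["pose"];x=(np.array(uv)-K[:2,2])/np.array([K[0,0],K[1,1]]);r=np.linalg.norm(x)
    d=P[:3,:3]@np.r_[np.sin(r)*x/max(r,1e-9),np.cos(r)];return P[:3,3],d
def plane(od,z):
    o,d=od;return (o+d*(z-o[2])/d[2]).round(1)
def cross(a,b):
    (o1,d1),(o2,d2)=a,b;s=np.linalg.lstsq(np.c_[d1,-d2],o2-o1,rcond=None)[0]
    p,q=o1+s[0]*d1,o2+s[1]*d2;return ((p+q)/2).round(1),round(float(np.linalg.norm(p-q)),1)
E
python3 - <<'E'
from h import *
T=np.load("top0.npz");S=np.load("scene0.npz")
t=lambda u,v:(145+u/3.2,125+v/3.2)
for n,p,z in[("plTR",(424,35),12),("plBR",(457,160),12),("plBL",(57,270),12),("dome",(381,90),112),("knob",(413,238),74),("collar",(380,162),95),("looptop",(415,133),155),("barpost",(738,148),170),("bartip",(765,278),182),("footTL",(636,168),10),("footBL",(656,288),10),("footBR",(750,278),10),("blue",(545,155),40)]:
    print(n,plane(ray(T,t(*p)),z))
s=lambda u,v:(220+u/6,170+v/6)
for n,a,b in[("knob",(413,238),(302,242)),("looptop",(412,136),(190,30)),("collar",(380,162),(180,163))]:
    print(n,cross(ray(T,t(*a)),ray(S,s(*b))))
print("bar scene", cross(ray(T,t(738,148)),ray(S,(319,153))),cross(ray(T,t(765,278)),ray(S,(348,159))))
E
```

```text
plTR [692.9 115.9  12. ]
plBR [580.5  88.7  12. ]
plBL [487.3 440.   12. ]
dome [625.2 157.2 112. ]
knob [507.6 131.4  74. ]
collar [568.7 158.4  95. ]
looptop [583.2 132.4 155. ]
barpost [ 566.8 -112.3  170. ]
bartip [ 467.4 -124.9  182. ]
footTL [572. -69.  10.]
footBL [466.3 -83.   10. ]
footBR [ 474.2 -165.4   10. ]
blue [580.4  15.3  40. ]
knob (array([506.4, 130. ,  74.3]), 3.7)
looptop (array([581.4, 134.9, 152.8]), 0.6)
collar (array([566.2, 155.9,  97.3]), 6.7)
bar scene (array([ 567.2, -113.3,  166.7]), 0.1) (array([ 467.4, -126.7,  176.7]), 0.5)
```

```bash
python3 -m crank '[[290,-262,-40,0,95],[290,-262,-40,0,95],[290,-262,-40,0,95],[290,-262,-40,0,95],[290,-262,-40,0,95],[290,-262,-40,0,95],[290,-262,-40,0,95],[290,-262,-40,0,95],[290,-262,-40,0,95],[290,-262,-40,0,95]]'
```

```text
t: 0.93
eef_pos: [413.6, -209.7, 274.1]
tcp_rot: [-3.141, -0.001, 0.422]
ft_force: [-0.0, -0.6, 0.8]
opening: 0.998
grip_force: 0.0
```

```bash
python3 -m crank '[[289,-260,0,10,95],[289,-260,0,10,95],[289,-260,0,10,95],[289,-260,0,10,95],[289,-260,0,10,95],[289,-260,0,10,95],[289,-260,0,10,95],[289,-260,0,10,95],[289,-260,0,10,95],[289,-260,0,10,95]]'
python3 -m crank '[[0,0,0,0,95],[0,0,0,0,95]]'
python3 - <<'E'
from cell import env
import cv2,numpy as np
c=env.read_camera("wrist");cv2.imwrite("pics/w1.png",c["img"]);np.savez("w1.npz",**c);print(c["K"].round(1).tolist(),c["pose"].round(3).tolist())
cv2.imwrite("pics/w1b.png",cv2.resize(c["img"],(800,600),interpolation=cv2.INTER_CUBIC))
E
```

```text
t: 1.77
eef_pos: [571.6, 145.8, 273.1]
tcp_rot: [-3.141, 0.0, 0.247]
ft_force: [-0.0, -0.5, -0.4]
opening: 0.993
grip_force: 0.0
t: 1.93
eef_pos: [570.5, 142.8, 272.9]
tcp_rot: [3.142, 0.001, 0.247]
ft_force: [-0.4, -0.2, -0.2]
opening: 0.998
grip_force: 0.0
[[297.3, 0.0, 250.5], [0.0, 297.3, 193.6], [0.0, 0.0, 1.0]] [[0.244, -0.927, -0.287, 651.713], [-0.97, -0.233, -0.072, 163.327], [-0.0, 0.295, -0.955, 423.636], [0.0, 0.0, 0.0, 1.0]]
```

View pics/w1b.png

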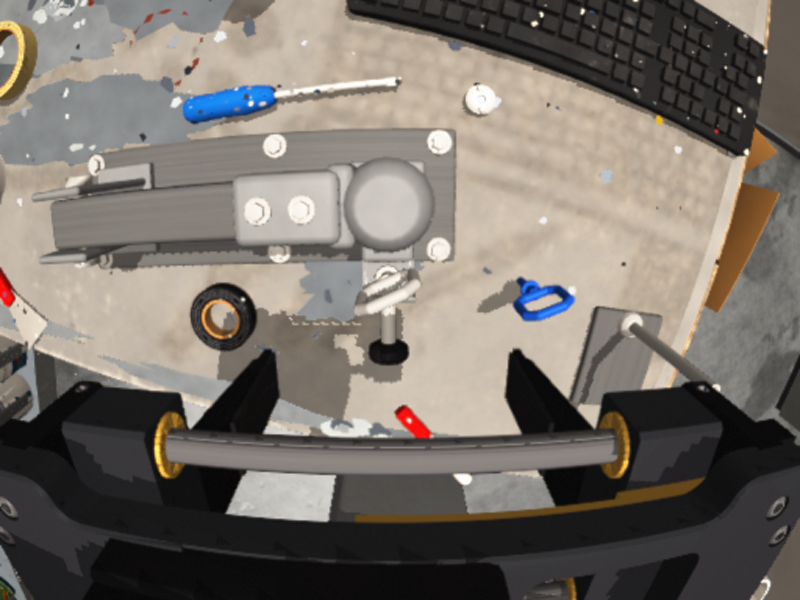

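Wrist view at 800x600: collar (387,274), diagonal loop (357–420, 268–312), knob (388,352), dome (389,203). I'll crop the pin to get its yaw.

```bash
python3 - <<'E'
import cv2
i=cv2.imread("pics/w1.png")[165:235,215:285];cv2.imwrite("pics/w1c.png",cv2.resize(i,None,fx=8,fy=8,interpolation=cv2.INTER_CUBIC))
E
```

```text
(no output)
```

View pics/w1c.png

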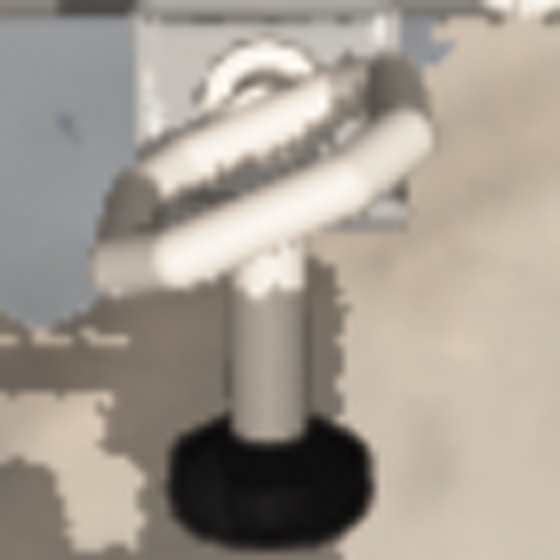

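```bash
python3 - <<'E'
from h import *
W=np.load("w1.npz")
q=lambda u,v:(215+u/8-.5,165+v/8-.5);b=lambda u,v:(u/1.5625,v/1.5625)
P=lambda n,p,z:print(n,plane(rayf(W,p),z))
A=plane(rayf(W,q(115,262)),153);B=plane(rayf(W,q(420,135)),153)
print("loop",A,B,(A+B)/2,np.linalg.norm(A-B),np.degrees(np.arctan2(*(B-A)[1::-1])))
P("loopbot",q(225,145),109)   # bottom bar middle
P("collar",q(262,80),96);P("stem start",q(268,300),80);P("knob c",q(270,480),80);P("knobface",q(268,440),78)
P("dome",b(389,203),108);P("guideL",q(140,15),91);P("guideR",q(400,15),91);P("guideFR",q(405,225),91)
P("plTR",b(455,130),12);P("plBR",b(455,262),12);P("plTL",b(100,143),12)
P("hookpost",b(637,320),170)
E
```

```text
loop [561.9 162.3 153. ] [586.  130.9 153. ] [573.95 146.6  153.  ] 39.582445604080625 -52.49318713031611
loopbot [567.5 151.2 109. ]
collar [574.5 147.9  96. ]
stem start [537.5 137.9  80. ]
knob c [508.6 130.5  80. ]
knobface [514.3 132.2  78. ]
dome [625.  158.5 108. ]
guideL [578.4 166.9  91. ]
guideR [587.4 130.8  91. ]
guideFR [557.3 122.1  91. ]
plTR [694.7 117.1  12. ]
plBR [579.8  85.8  12. ]
plTL [618.9 455.2  12. ]
hookpost [602.6 -10.9 170. ]
```

```bash
python3 -m crank '[[4,-3,40,-23.4,95],[4,-3,70,-23.4,95],[4,-3,80,-23.4,95],[4,-3,80,-23.4,95],[4,-3,100,-23.4,95],[4,-3,125,-23.4,95],[4,-3,138,-23.4,95],[4,-3,138,-23.4,95],[4,-3,138,-23.4,95]]'
python3 -m crank '[[0,0,0,0,40],[0,0,0,0,40],[0,0,0,0,40],[0,0,0,0,40],[0,0,0,0,40],[0,0,0,0,40]]'
```

```text
t: 2.73
eef_pos: [573.7, 144.7, 135.7]
tcp_rot: [-3.141, 0.001, 0.652]
ft_force: [-0.1, 0.3, 0.0]
opening: 1.001
grip_force: 0.0
t: 3.23
eef_pos: [573.9, 145.8, 135.9]
tcp_rot: [3.141, -0.0, 0.654]
ft_force: [-0.9, -0.5, 0.1]
opening: 0.637
grip_force: 0.0
```

```bash
python3 -m crank '[[0,0,0,0,25],[0,0,0,0,25],[0,0,0,0,25],[0,0,0,0,25],[0,0,0,0,25]]'
```

```text
t: 3.65
eef_pos: [573.9, 145.8, 135.5]
tcp_rot: [-3.142, 0.0, 0.654]
ft_force: [0.6, 0.3, -0.5]
opening: 0.482
grip_force: 30.0
```

Gripped at 45.8 mm, which matches the 46 mm loop width. Now I'll draw it up gently.

```bash
python3 -m crank '[[0,0,-6,0,25],[0,0,-14,0,25],[0,0,-24,0,25],[0,0,-36,0,25],[0,0,-50,0,25],[0,0,-70,0,25],[0,0,-90,0,25],[0,0,-90,0,25],[0,0,-90,0,25]]'
python3 - <<'E'
from cell import env
import cv2,numpy as np
c=env.read_camera("scene");np.savez("s2.npz",**c);w=env.read_camera("wrist");np.savez("w2.npz",**w);t=env.read_camera("top");np.savez("t2.npz",**t)
a=cv2.resize(c["img"][110:235,230:360],(416,400),interpolation=cv2.INTER_CUBIC)
b=cv2.resize(w["img"][140:300,180:340],(380,380),interpolation=cv2.INTER_CUBIC);o=np.zeros((580,800,3),np.uint8);o[:400,:416]=a;o[:380,420:]=b
d=t["img"][165:225,330:395];o[400:576,420:611]=cv2.resize(d,(191,176),interpolation=cv2.INTER_CUBIC)
cv2.imwrite("pics/l2.png",o);print(env.state()["ft_force"])
E
```

```text
t: 4.4
eef_pos: [574.2, 145.8, 227.1]
tcp_rot: [3.14, -0.002, 0.654]
ft_force: [0.2, -0.1, -1.0]
opening: 0.48
grip_force: 30.0
[-0.28079879 -0.01322224 -1.13379641]
```

View pics/l2.png

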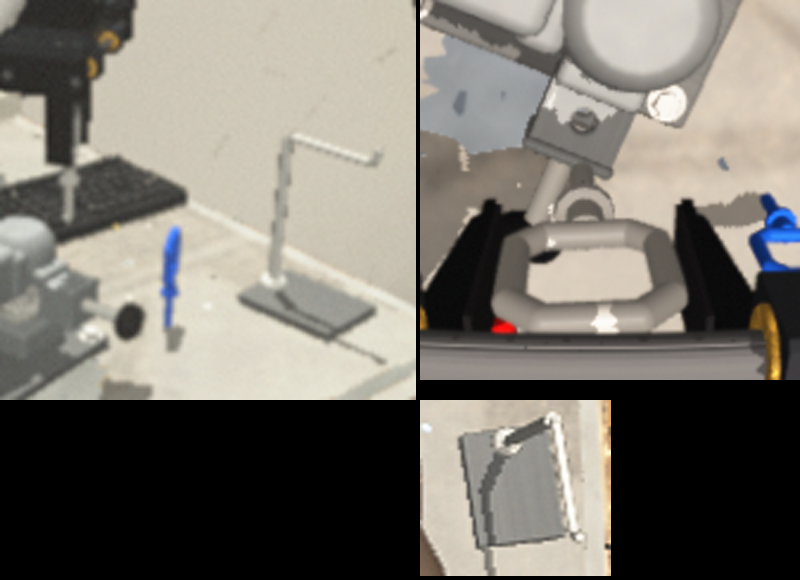

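The pin is out (its hole is empty) and held by the loop's sides, with the hook bar clear in both views. Now I'll triangulate the bar.

```bash
python3 - <<'E'
from h import *
T=np.load("t2.npz");S=np.load("s2.npz")
s=lambda u,v:(230+u/3.2-.3,110+v/3.2-.3);t=lambda u,v:(330+(u-420)/2.94-.3,165+(v-400)/2.94-.3)
A=cross(ray(T,t(553,420)),ray(S,s(290,143)));B=cross(ray(T,t(576,532)),ray(S,s(372,159)));print(A,B,(A[0]+B[0])/2)
a,b=plane(ray(T,t(553,420)),170),plane(ray(T,t(576,532)),170);print(a,b,(a+b)/2,np.degrees(np.arctan2(*(a-b)[1::-1])),np.linalg.norm(a-b))
# bright bar pixels in top image -> line fit
im=T["img"].astype(int).min(2);v,u=np.nonzero(im[170:214,368:388]>190);
p=np.array([plane(ray(T,(x+368,y+170)),170)[:2] for x,y in zip(u,v)],np.float32);print(len(p),cv2.fitLine(p,cv2.DIST_HUBER,0,.01,.01).ravel(),p.min(0),p.max(0))
E
python3 -m crank '[[-287,129,-5,30,25],[-287,129,-5,30,25],[-287,129,-5,30,25],[-287,129,-5,30,25],[-287,129,-5,30,25],[-287,129,-5,30,25],[-287,129,-5,30,25],[-287,129,-5,30,25],[-287,129,-5,30,25],[-287,129,-5,30,25]]'
```

```text
(array([ 565.6, -114.6,  162.4]), 4.8) (array([ 472.9, -124.7,  174.1]), 0.7) [ 519.25 -119.65  168.25]
[ 566.2 -110.6  170. ] [ 473.4 -125.7  170. ] [ 519.8  -118.15  170.  ] 9.241916379795034 94.02047649315554
258 [ 9.9777138e-01 -6.6725209e-02  5.1385345e+02 -1.2912035e+02] [ 465.1 -140.1] [569.9 -99.5]
t: 5.38
eef_pos: [423.9, -131.9, 230.2]
tcp_rot: [-3.141, 0.001, 0.127]
ft_force: [0.8, 0.5, -1.5]
opening: 0.478
grip_force: 30.0
```

```bash
python3 -m crank '[[0,0,25,0,25],[0,0,49,0,25],[0,0,49,0,25],[0,0,49,0,25]]'
python3 - <<'E'
from cell import env
import cv2,numpy as np
c=env.read_camera("scene");np.savez("s3.npz",**c);w=env.read_camera("wrist");np.savez("w3.npz",**w)
a=cv2.resize(c["img"][120:230,290:400],(400,400),interpolation=cv2.INTER_CUBIC)
b=cv2.resize(w["img"][90:330,150:350],(400,480),interpolation=cv2.INTER_CUBIC);o=np.zeros((480,800,3),np.uint8);o[:400,:400]=a;o[:,400:]=b
cv2.imwrite("pics/l3.png",o)
E
```

```text
t: 5.72
eef_pos: [424.5, -130.2, 181.0]
tcp_rot: [-3.14, 0.002, 0.131]
ft_force: [1.0, 0.3, -0.3]
opening: 0.48
grip_force: 30.0
```

View pics/l3.png

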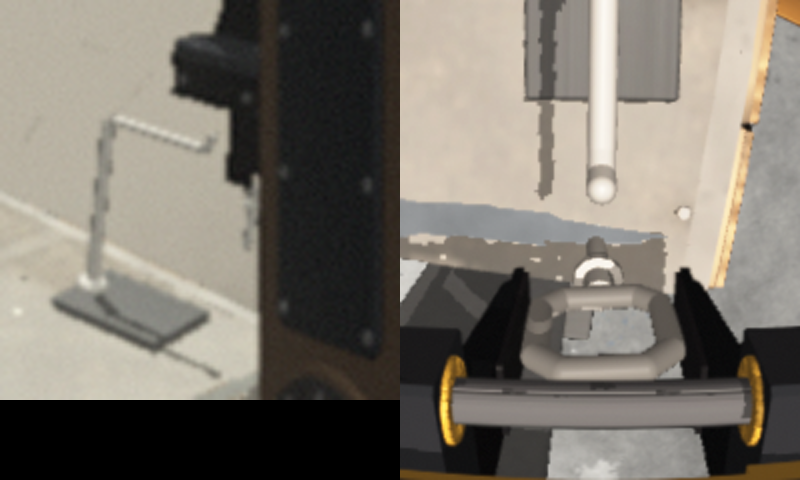

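The bar and its turned-up tip (601,188) are in line with the loop's centre (602) and parallel to the tool axis. I'll thread it on.

```bash
python3 -m crank '[[15,0,0,0,25],[30,0,0,0,25],[40,0,0,0,25],[46,0,0,0,25],[52,0,0,0,25],[58,0,0,0,25],[58,0,0,0,25]]'
python3 -m crank '[[10,0,0,0,25],[20,0,0,0,25],[30,0,0,0,25],[38,0,0,0,25],[38,0,0,0,25],[38,0,0,0,25]]'
python3 -m crank '[[0,0,6,0,25],[0,0,12,0,25],[0,0,16,0,25],[0,0,16,0,25]]'

```

```text
t: 6.4
eef_pos: [482.8, -123.6, 181.8]
tcp_rot: [3.141, -0.001, 0.13]
ft_force: [-0.5, 0.2, -0.8]
opening: 0.478
grip_force: 30.0
t: 6.9
eef_pos: [519.9, -118.5, 181.3]
tcp_rot: [-3.141, 0.001, 0.131]
ft_force: [-1.5, 0.1, -0.9]
opening: 0.48
grip_force: 30.0
t: 7.23
eef_pos: [519.0, -118.6, 164.5]
tcp_rot: [-3.141, 0.002, 0.13]
ft_force: [-0.1, 0.5, -0.7]
opening: 0.479
grip_force: 30.0
```

```bash
python3 -m crank '[[0,0,2,0,25],[0,0,2,0,25],[0,0,2,0,25]]'; python3 -m crank '[[0,0,1,0,25],[0,0,2,0,25],[0,0,2,0,25]]'
```

```text
t: 7.48
eef_pos: [519.7, -118.7, 163.7]
tcp_rot: [3.141, -0.0, 0.13]
ft_force: [0.5, -0.2, -1.4]
opening: 0.477
grip_force: 30.0
t: 7.73
eef_pos: [519.7, -118.7, 161.5]
tcp_rot: [3.142, -0.0, 0.13]
ft_force: [-0.4, 0.2, -0.9]
opening: 0.478
grip_force: 30.0
```

```bash
python3 -m crank '[[0,0,1,0,25],[0,0,1,0,25],[0,0,1,0,25]]'; python3 -m crank '[[0,0,1,0,25],[0,0,1,0,25],[0,0,1,0,25]]'
```

```text
t: 7.98
eef_pos: [519.7, -118.7, 160.6]
tcp_rot: [3.142, 0.0, 0.13]
ft_force: [0.4, 1.1, -0.9]
opening: 0.48
grip_force: 30.0
t: 8.23
eef_pos: [519.8, -118.7, 159.9]
tcp_rot: [3.141, -0.0, 0.13]
ft_force: [-1.2, 0.7, 3.0]
opening: 0.474
grip_force: 30.0
```

Contact: the bar now carries the loop (+3 N). I'll release and rise.

```bash
python3 -m crank '[[0,0,0,0,60],[0,0,0,0,60],[0,0,0,0,75],[0,0,0,0,95],[0,0,0,0,95],[0,0,0,0,95],[0,0,0,0,95],[0,0,0,0,95]]'
python3 -m crank '[[0,0,-15,0,95],[0,0,-40,0,95],[0,0,-80,0,95],[0,0,-110,0,95],[0,0,-110,0,95],[0,0,-110,0,95]]'
python3 - <<'E'
from cell import env
import cv2,numpy as np
c=env.read_camera("scene");np.savez("s4.npz",**c);w=env.read_camera("wrist");np.savez("w4.npz",**w)
a=cv2.resize(c["img"][120:230,270:380],(400,400),interpolation=cv2.INTER_CUBIC)
b=cv2.resize(w["img"][90:330,150:350],(400,480),interpolation=cv2.INTER_CUBIC);o=np.zeros((480,800,3),np.uint8);o[:400,:400]=a;o[:,400:]=b
cv2.imwrite("pics/l4.png",o)
E
```

```text
t: 8.9
eef_pos: [519.7, -118.7, 159.6]
tcp_rot: [3.142, 0.0, 0.13]
ft_force: [0.0, 0.9, -1.2]
opening: 0.971
grip_force: 0.0
t: 9.4
eef_pos: [520.0, -118.8, 271.0]
tcp_rot: [3.14, -0.003, 0.13]
ft_force: [-0.7, -0.7, -0.7]
opening: 1.002
grip_force: 0.0
```

View pics/l4.png

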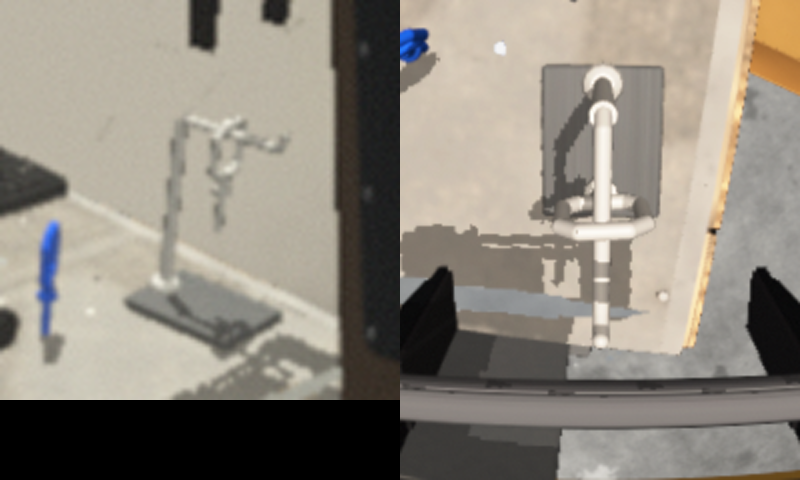

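The pin hangs by its loop on the bar: in the wrist view the loop at (600,215) straddles the bar, and in the scene view it hangs at (225,165). On to the latch stem, at about (530,136,74) with rig yaw 14°.

```bash
python3 -m crank '[[43,-251,0,-6.5,50],[43,-251,0,-6.5,50],[43,-251,0,-6.5,50],[43,-251,0,-6.5,50],[43,-251,0,-6.5,50],[43,-251,40,-6.5,50],[43,-251,80,-6.5,50],[43,-251,121,-6.5,50],[43,-251,121,-6.5,50],[43,-251,121,-6.5,50]]'
python3 -m crank '[[0,0,0,0,50],[0,0,0,0,50]]'
python3 - <<'E'
from cell import env
from h import *
w=env.read_camera("wrist");np.savez("w5.npz",**w);s=env.state();print(s["eef_pos"],s["tcp_rot"])
b=cv2.resize(w["img"][110:310,150:350],(600,600),interpolation=cv2.INTER_CUBIC);cv2.imwrite("pics/l5.png",b)
E
```

```text
t: 10.33
eef_pos: [527.4, 136.0, 143.9]
tcp_rot: [-3.141, 0.009, 0.244]
ft_force: [-0.3, -1.1, -0.3]
opening: 0.525
grip_force: 0.0
t: 10.5
eef_pos: [530.2, 135.6, 149.2]
tcp_rot: [3.141, -0.001, 0.243]
ft_force: [-0.8, -0.0, -0.3]
opening: 0.527
grip_force: 0.0
[530.34107761 135.55851201 149.64312533] [ 3.14131755e+00 -1.64840151e-03  2.43034231e-01]
```

View pics/l5.png

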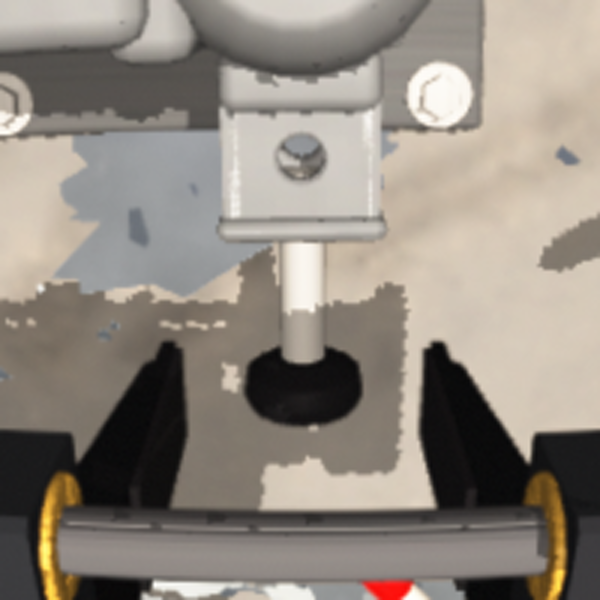

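The stem is centred (303 vs 301) and parallel to the tool. I'll check its position along x.

```bash
python3 - <<'E'
from h import *
W=np.load("w5.npz");q=lambda u,v:(150+u/3-.33,110+v/3-.33)
for n,p,z in[("hole",(301,157),91),("guide edge",(302,218),91),("knobface",(303,360),80),("knob rim near",(303,350),91)]:
    P=plane(rayf(W,q(*p)),z);print(n,P,"tool x from TCP",((P-[530.3,135.6,0])[:2]@[.9706,.2407]).round(1),"y",((P-[530.3,135.6,0])[:2]@[.2407,-.9706]).round(1))
E
```

```text
hole [571.7 146.5  91. ] tool x from TCP 42.8 y -0.6
guide edge [557.1 142.6  91. ] tool x from TCP 27.7 y -0.3
knobface [516.  132.2  80. ] tool x from TCP -14.7 y -0.1
knob rim near [523.4 134.   91. ] tool x from TCP -7.1 y -0.1
```

```bash
python3 -m crank '[[0,0,25,0,50],[0,0,50,0,50],[0,0,68,0,50],[0,0,75,0,50],[0,0,75,0,50],[0,0,75,0,50]]'
python3 -m crank '[[0,0,0,0,0],[0,0,0,0,0],[0,0,0,0,0],[0,0,0,0,0],[0,0,0,0,0],[0,0,0,0,0],[0,0,0,0,0],[0,0,0,0,0]]'
```

```text
t: 11.05
eef_pos: [530.4, 135.7, 74.7]
tcp_rot: [3.141, -0.001, 0.243]
ft_force: [0.6, 0.5, 0.5]
opening: 0.524
grip_force: 0.0
t: 11.72
eef_pos: [529.9, 135.6, 73.7]
tcp_rot: [3.141, -0.0, 0.244]
ft_force: [-0.6, -2.9, 1.3]
opening: 0.118
grip_force: 30.0
```

```bash
python3 -m crank '[[-3,0,0,0,0],[-6,0,0,0,0],[-9,0,0,0,0],[-12,0,0,0,0],[-13,0,0,0,0],[-13,0,0,0,0],[-13,0,0,0,0]]'
```

```text
t: 12.3
eef_pos: [519.2, 132.9, 73.9]
tcp_rot: [3.141, -0.005, 0.243]
ft_force: [10.3, 1.1, -5.9]
opening: 0.119
grip_force: 30.0
```

The latch is out about 11 mm with no slip. I'll pull slightly further, then lift along the arc.

```bash
python3 -m crank '[[-1,0,0,0,0],[-1.5,0,0,0,0],[-1.5,0,-3,0,0],[-1.5,0.4,-7,0,0],[-1.5,0.8,-12,0,0],[-1.5,1.2,-17,0,0],[-1.5,1.3,-22,0,0],[-1.5,1.3,-22,0,0]]'
```

```text
t: 12.97
eef_pos: [518.4, 131.3, 96.6]
tcp_rot: [3.141, -0.006, 0.244]
ft_force: [12.5, 2.4, -5.7]
opening: 0.115
grip_force: 30.0
```

```bash
python3 -m crank '[[0,-0.1,-6,0,0],[0,-0.3,-13,0,0],[0,-0.6,-22,0,0],[0,-1.6,-31,0,0],[0,-2.4,-38,0,0],[0,-3.3,-45,0,0],[0,-4.5,-51,0,0],[0,-5.7,-57,0,0],[0,-7,-63,0,0],[0,-8,-67,0,0]]'
python3 -m crank '[[0,0,0,0,0],[0,0,0,0,0],[0,0,0,0,0],[0,0,0,0,0]]'
python3 - <<'E'
from cell import env
import cv2,numpy as np
print(np.abs(env.state()["qvel"]).max())
c=env.read_camera("scene");w=env.read_camera("wrist")
a=cv2.resize(c["img"][110:280,130:370],(480,340),interpolation=cv2.INTER_CUBIC)
b=cv2.resize(w["img"][60:310,120:380],(312,300),interpolation=cv2.INTER_CUBIC);o=np.zeros((340,800,3),np.uint8);o[:,:480]=a;o[:300,480:792]=b
cv2.imwrite("pics/l6.png",o)
E
```

```text
t: 13.8
eef_pos: [516.3, 138.8, 163.4]
tcp_rot: [3.14, -0.006, 0.244]
ft_force: [12.8, -1.8, -5.4]
opening: 0.118
grip_force: 30.0
t: 14.13
eef_pos: [516.2, 138.7, 162.9]
tcp_rot: [3.14, -0.005, 0.244]
ft_force: [11.9, -1.2, -5.1]
opening: 0.12
grip_force: 30.0
0.0006157323093129209
```

View pics/l6.png

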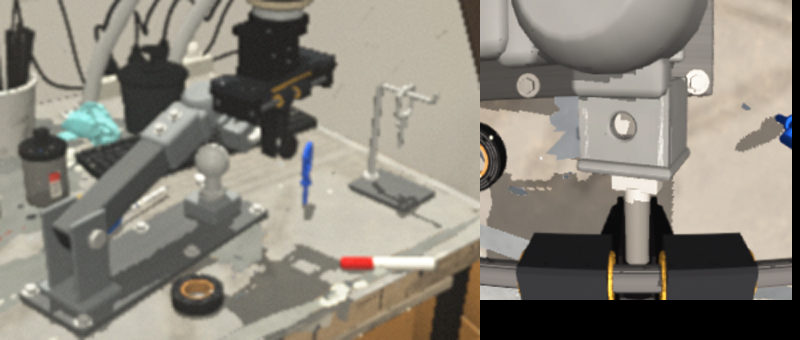

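The drawbar is up about 20° (stem raised 89 mm), the ball is bare at (212,165), the pin is still on the hook at (402,105), and the arm is at rest and holding. I'm handing in.

```bash
python3 -c "
from cell import env
print(env.job_done())"
```

```text
the job is handed in; nothing more can be done
None
```

The lock pin hangs on the stand's hook, and the arm is holding the drawbar at rest by the pulled-out latch, raised about 20° with the ball bare; the job was handed in at about 14 s.

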